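Tally and present a sweet on its dish

TASK

Count this serving: push the red-knobbed lever of the grey tally counter all the way over to its stop and let it spring back. Then pick the white dish up off the wooden board by the wooden grip of its bow handle and, keeping it level so that the loose red sweet stays in its middle, turn it a quarter turn so that its blue lip points the same way as the board's handle. Finish still holding it there, level and still with the sweet inside the blue ring, about 10 cm above the middle of the board, and leave everything else on the worktop alone.

Things in the scene. Friction and masses are not known exactly. Their poses are not given: they have to be found in the camera images.
- counter: Grey desk tally counter fixed to the worktop: 74 x 70 mm (x, y) body, top 63 mm above the worktop, on a 94 x 90 mm rubber foot. Origin: centre of the underside. Its -x face (towards the robot, yaw within 0.4 rad) has a black window. The lever stands up from the middle of its top and is pushed over along the counter's +x.
- tally_lever (a joint): Sprung lever (rad): 0 at rest, 0.9 at its stop. Hinge along the counter's y, 45 mm above the worktop over the counter's origin. Steel stem 8 mm thick; red ball knob of 22 mm diameter, centred 78 mm from the hinge. At rest it leans 0.45 rad (knob 34 mm) to the counter's -x, at the stop as much to +x. A spring returns it; the push at the knob is 1 N at first, 3 N at the stop.
- lever_knob (a point): Centre of the lever's red knob (about 115 mm above the worktop at rest).
- board: Round wooden serving board fixed to the worktop, 200 mm diameter, 14 mm thick, with a flat handle 36 mm wide that reaches 160 mm from the centre along the board's +x. Origin: centre of the underside.
- board_handle (a point): Point on the top of the board's handle, 145 mm from the board's centre along its +x.
- dish: Loose white dish on the board, 150 mm diameter, rim 30 mm high, shallow hollow, 0.26 kg. Origin: centre of underside. Its blue lip on the rim is at its +x. A bow handle spans it along its y: posts at y = +-73 mm, and on top a wooden grip 90 mm long (y), 18 mm wide (x), 20 mm high, centred 120 mm above the underside. At first the lip points about a quarter turn anticlockwise from above of the board's handle.
- dish_grip (a point): Centre of the wooden grip, 120 mm above the dish's underside.
- dish_middle (a point): Middle of the dish's hollow, 8 mm above its underside. A blue ring of 20 mm radius is painted round it.
- dish_lip (a point): Point on the blue lip, 90 mm from the dish's axis along the dish's +x, 26 mm above its underside.
- sweet_center (a point): Centre of the loose red ball-shaped sweet, 34 mm diameter, 25 g, lying in the dish and free to roll.
- sugar_tin: Bystander, leave alone: red tin with white lid, 72 mm diameter, 94 mm high. Origin: centre of the underside.
- pepper_mill: Bystander, leave alone: brown wooden pepper mill, 53 mm diameter, 152 mm high. Origin: centre of the underside.
- salt_shaker: Bystander, leave alone: grey-topped salt shaker, 44 mm diameter, 90 mm high. Origin: centre of the underside.
- green_mug: Bystander, leave alone: dark green mug, 90 x 118 mm with its handle, 92 mm high. Origin: centre of the underside.
- olive_oil: Bystander, leave alone: oil bottle, 62 mm wide, 264 mm high. Origin: centre of the underside.
There are look-alikes about, which are no part of the job. What is shaped like the counter but yellow is not meant.

How it is judged (in metres and radians):
On the way, in this order (a step that is already met when the one before it is completed fails the run):
1. the tally lever is pushed over to its stop (value of joint tally_lever above 0.82 rad), for 0.05 s.
2. the lever is let go and has sprung back (value of joint tally_lever below 0.08 rad and contact force between the fingers and counter below 0.1 N), for 0.1 s.
3. the dish is lifted off the board in the gripper (z of dish in the frame of board above 0.05 m and contact force between the fingers and dish above 1 N), for 0.2 s.
At the end, for the whole second after the job is handed in: The gripper holds the dish clear of all else, underside 41 to 176 mm above the board, axis within 60 mm of its centre, lip along the board's handle within 0.2 rad, level within 0.12 rad, still; the sweet's centre within 20 mm of the dish's middle; the lever back at rest (z of dish in the frame of board between 0.055 and 0.19 m and horizontal distance between dish and board below 0.06 m and contact force between the fingers and dish above 1 N and contact force between dish and board below 0.05 N and angle between the x axis of dish and the x axis of board, either way round below 0.2 rad and x of board_handle in the frame of dish above 0.05 m and angle between dish's own z axis and vertical below 0.12 rad and linear speed of dish below 0.03 m/s and angular speed of dish below 0.2 rad/s and distance between sweet_center and dish_middle below 0.0262 m and horizontal distance between sweet_center and dish_middle below 0.02 m and value of joint tally_lever below 0.08 rad); the arm keeps its last pose, push and grip.
It fails at once if the sweet rolls out of the middle part of the dish (more than 40 mm from its middle) (distance between sweet_center and dish_middle above 0.04 m).
It fails at once if the dish is tipped more than 0.3 rad (angle between dish's own z axis and vertical above 0.3 rad).
It fails at once if a bystander (tin, mill, shaker, mug or bottle) is moved more than 25 mm or tipped more than 0.3 rad (distance of any of sugar_tin, pepper_mill, salt_shaker, green_mug, olive_oil from where it was at the start of the episode above 0.025 m or angle between any of sugar_tin, pepper_mill, salt_shaker, green_mug, olive_oil's own z axis and vertical above 0.3 rad).
It also fails if it takes over 56 s, if anything falls off the work surface, if the arm or the gripper's body presses on something with over 40 N, if the wrist force passes 120 N, or if a joint passes its speed limit or range.

ROBOT

A 6-joint arm with a two-finger parallel gripper is mounted at the origin on the work surface; the furniture and walls round the work are solid. World frame = base frame: x ahead of the robot, y to its left, z up, the work surface at z = 0. Lengths are in mm, angles in rad, forces in N, time in s.
With the tool pointing down it reaches from about 275 to 1000 mm from the base axis. Payload 8.4 kg.
Tool frame: the origin (TCP) lies at the very end of the fingers, on their centre line; the grasp point (between the pads) lies 19 mm behind it (r.pinch_z is the distance from the TCP to the grasp point, in mm); z points along the fingers, y is the line along which they close (so a half turn about z gives the same grasp; the last joint's range is limited). The gripper opens to 85 mm and grips with 20 to 120 N. Pads are 22 mm wide; open, the fingers measure 114 mm over their backs; the gripper's body (76 mm by 85 mm) begins 54 mm behind the grasp point. The pads swing forward as they close: fully open they stand 13 mm farther back than shut.
Start: joints at [1.257, 0.353, 1.633, -0, 1.155, -0.002], TCP at [191.731, 594.867, 231.281] pointing down, gripper open.
Joint ranges: [-2.63, 2.63], [-0.92, 2.1], [0.06, 2.66], [-1.3, 4.44], [0, 2.69], [-3.02, 3.02]. Speed limits (rad/s): [2.22, 2.22, 2.79, 3.14, 3.14, 3.14].

INTERFACE

Orientations are given as [roll, pitch, yaw] about the fixed x, y, z axes, in that order (R = Rz(yaw) Ry(pitch) Rx(roll)).
In Python, from rig import r gives the robot as it stands.
- The arm moves only by the tool carry_out, never from a script. Its argument "series" is a list of rows, each a list of 7 numbers: the turn, a rotation vector about the tool's x, y, z as a fraction of full scale, then the shift along the tool's x, y, z as a fraction of full scale, then the gripper command: -1 is fully open, 1 is shut, values between are in proportion. A call has 1 to 8 rows; each row is the pose to reach, as a shift and turn from the pose commanded when the call began, along the tool's axes at that moment, turning the shorter way round; what a row does not reach only later rows make up. Full scale, the value 1, is 0.25 m for a shift and pi rad for a turn. A row lasts 1/8 s, in which the tool goes at most 62.5 mm and 10.7 degrees, less where a joint would pass 70% of its speed; a pose out of reach is approached as far as the arm can. A call with a number of a shift or a turn outside -1 to 1 is refused whole. A call with a gripper value outside its range is refused whole. The fingers move at their own pace and stop on an object; "force" is the grip in N (left out, the last holds). Time passes only in rows, so rows that repeat a pose let the fingers close. It gives the time, the measured TCP pose, the force, the opening and the grip force at its end, in the units of the state.
- r.sense(): the state, without advancing time (a new reading comes with each control period).
- r.grab_frame(name): name is "scene" or "top" or "wrist"; returns the picture (480x640x3 uint8, red, green, blue); there is no depth.
- r.get_calibration(name): a dict with "K" (3x3 intrinsics, pixels), "pose" (4x4, takes a point from camera to world coordinates). Camera axes: x right, y up, looking along -z (the intrinsics and any distortion apply to the point x, -y, -z); pixel columns grow to the right and rows downward; lengths in mm; the calibration is good to about 2 mm. The wrist camera is an equidistant fisheye: a pixel r from the principal point sees the ray r / f radians off the axis. A picture is of the moment at which its call begins: read the wrist's pose just before it. get_calibration takes no time and is no camera call; for the wrist camera it gives the pose at the moment of the call.
- r.sign_off(): hands the job in; it is judged then, once.
Trained networks look in the newest picture that a camera, given by its name, has taken for a name from the list of things; names that differ only in an ending like _2 or _b are one class to them, and where a whole thing is asked for, a point or a joint stands for the part that bears it (a point fixed in the world has none). Each returns a list of dicts, best first, with "score" (0 to 1); they miss things now and then, are a little off and sometimes report something else, mostly with a low value. They report only what shows in the picture. A call takes as long as a camera call. They do not tell look-alikes from the thing itself.
- r.silhouettes(camera, label): "region" (480x640 bool, what is visible of it) and "position" ([row, column] in pixels, amid what is visible of it).
The state is a dict: "clock": time; "qpos": joint angles; "qvel": joint speeds; "joint_efforts": joint torques, N m; "eef_pos": TCP position; "tcp_rot": TCP orientation; "contact_force": force on the tool from outside, world axes, zero at the start; "wrist_torque": the same for the moment, N m; "opening": opening from 0.0 (shut) to 1.0 (fully open); "grasp_force": force on a finger pad.
Only numpy, scipy, OpenCV 4.12 (cv2) and the standard library are available. Lean on these libraries where they do the work, as an engineer would, in place of code of your own. Each camera call takes 0.05 s, during which the arm holds its last target. There are 200 camera calls.

## Working session

There is one attempt and no reset: what is moved stays moved. The work goes in short steps, Python scripts to look and compute and a tool call to move; the robot and the scene stay as the last step left them, time stands still between calls to the robot, and variables do not carry over. Pictures are saved under pics/ and viewed, at most 10 in all, crops included, and the job is handed in when it is done.

Besides the shell and the picture viewer there is one more tool, called after "Call:" as name([rows], argument=value, ...), one row to a line, values as JSON. carry_out: Moves the arm, as the interface text tells. Its arguments: {"type":"object","properties":{"series":{"type":"array"},"force":{"type":"number"}},"required":["series"]}

```bash
mkdir -p pics
cat > h.py <<'E'
import numpy as np, cv2
from rig import r
from scipy.spatial.transform import Rotation as R
def ray(cam,u,v,cal=None):
    c=cal or r.get_calibration(cam); K=np.array(c["K"]);P=np.array(c["pose"])
    x=(u-K[0,2])/K[0,0];y=(v-K[1,2])/K[1,1]
    if cam=="wrist":
        t=np.hypot(x,y); s=np.sin(t)/max(t,1e-9); d=np.array([x*s,-y*s,-np.cos(t)])
    else: d=np.array([x,-y,-1.])
    d=P[:3,:3]@d; return P[:3,3],d/np.linalg.norm(d)
def at_z(cam,u,v,z,cal=None):
    o,d=ray(cam,u,v,cal); return o+d*(z-o[2])/d[2]
def tri(obs):
    A=np.zeros((3,3));b=np.zeros(3)
    for cam,u,v in obs:
        o,d=ray(cam,u,v);M=np.eye(3)-np.outer(d,d);A+=M;b+=M@o
    return np.linalg.solve(A,b)
def save(n,im): cv2.imwrite("pics/%s.png"%n,im[...,::-1])
E
python3 - <<'E'
from h import *
for c in("scene","top"):
    save(c+"0",r.grab_frame(c))
    for l in("counter","lever_knob","board","dish","dish_grip","dish_lip","sweet_center"):
        for d in r.silhouettes(c,l)[:3]: print(c,l,round(d["score"],2),np.round(d["position"]),d["region"].sum())
print(r.sense())
E
```

```text
scene counter 0.95 [255. 328.] 967
scene counter 0.63 [336. 488.] 1265
scene lever_knob 0.52 [232. 328.] 61
scene lever_knob 0.44 [310. 496.] 74
scene board 0.82 [229. 252.] 994
scene dish 0.66 [205. 270.] 1481
scene dish 0.5 [228. 253.] 1158
scene dish_grip 0.85 [201. 263.] 1363
scene dish_lip 0.65 [199. 269.] 1393
scene dish_lip 0.4 [288. 290.] 769
scene sweet_center 0.48 [206. 268.] 1405
top counter 0.93 [242. 301.] 528
top counter 0.8 [268. 168.] 611
top counter 0.63 [248. 372.] 1121
top board 0.77 [227. 363.] 848
top dish 0.82 [245. 373.] 1108
top dish_grip 0.95 [244. 374.] 1090
top dish_lip 0.71 [244. 369.] 1234
top sweet_center 0.48 [245. 372.] 1241
top sweet_center 0.38 [249. 371.] 40
{'clock': 0.8, 'qpos': array([ 1.25660323e+00,  3.52955446e-01,  1.63340970e+00,  1.05804046e-05,
        1.15521277e+00, -2.37056198e-03]), 'qvel': array([ 1.03139147e-03,  2.00394095e-05,  1.48791363e-03, -1.19132885e-04,
        2.78774130e-04,  2.91469389e-04]), 'joint_efforts': array([-1.78898703e-03, -6.05084968e+01, -3.42437768e+01, -2.05460501e-04,
        4.83707736e-04,  3.34135322e-06]), 'eef_pos': array([191.72388846, 594.86186551, 231.30465751]), 'tcp_rot': array([ 3.14157789e+00, -9.64489746e-06,  2.82976585e+00]), 'contact_force': array([ 0.98412773,  0.00651671, -1.02620691]), 'wrist_torque': array([-0.00606562,  0.0730831 ,  0.04632155]), 'grasp_force': 0.0, 'opening': 1.0049165796359565}
```

View pics/scene0.png

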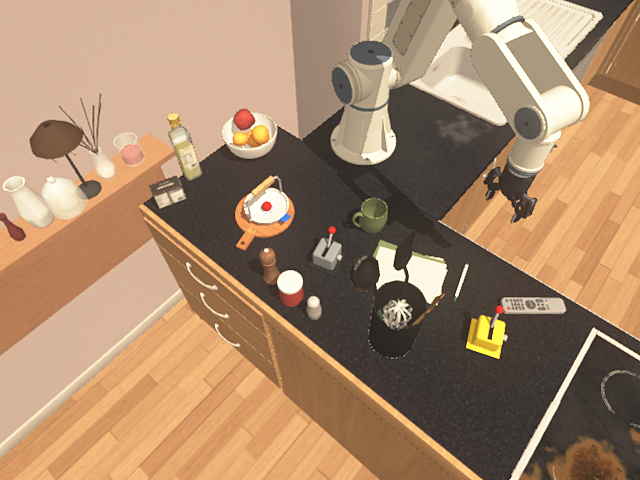

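View pics/top0.png

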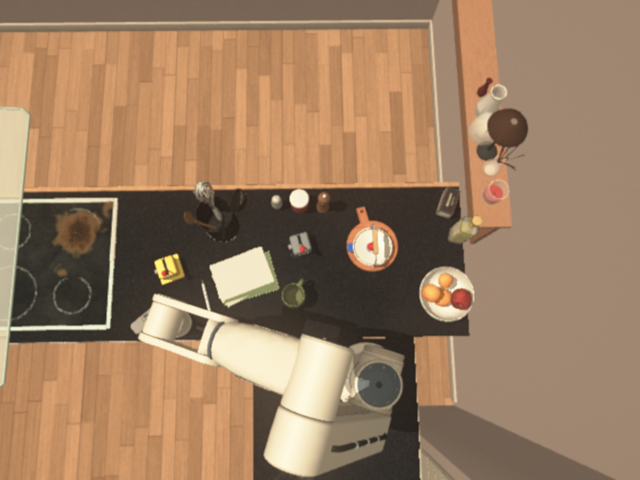

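The grey counter is at top (301,243) / scene (327,250). The yellow look-alike at top (168,268) / scene (488,335) is not meant. The board and dish are at top (372,246) / scene (265,210), with the board handle at top (362,214) and the blue lip at top (350,247). Next is an enlarged crop to confirm.

Run:
```python
from h import *
a=cv2.imread("pics/top0.png")[185:305,270:430];b=cv2.imread("pics/scene0.png")[165:285,225:385]
cv2.imwrite("pics/crop1.png",np.vstack([cv2.resize(x,(640,300*480//300*5//8),interpolation=2) if 0 else cv2.resize(x[:75*0+120],(400*1,300),interpolation=cv2.INTER_CUBIC) for x in(a,b)]))
print(np.round(at_z("top",301,243,63)),np.round(at_z("scene",327,245,63)),np.round(at_z("top",372,247,14)), np.round(at_z("top",362,213,14)), np.round(at_z("scene",246,238,14)))
for c in("top","scene"): print(np.round(r.get_calibration(c)["pose"],2), r.get_calibration(c)["K"])
print(r.get_calibration("wrist"))
```

```text
[496. 236.  63.] [488. 231.  63.] [485. -39.  14.] [622.  -4.  14.] [609.  -8.  14.]
[[-2.00000e-02  9.80000e-01 -1.90000e-01  1.34060e+02]
 [-1.00000e+00 -1.00000e-02  1.00000e-02  1.99460e+02]
 [ 1.00000e-02  1.90000e-01  9.80000e-01  1.96131e+03]
 [ 0.00000e+00  0.00000e+00  0.00000e+00  1.00000e+00]] [[510.24188588   0.         317.57799286]
 [  0.         510.24188588 241.7970381 ]
 [  0.           0.           1.        ]]
[[-6.50000e-01 -6.20000e-01  4.40000e-01  1.09329e+03]
 [ 7.60000e-01 -5.20000e-01  3.80000e-01  7.33690e+02]
 [-1.00000e-02  5.80000e-01  8.10000e-01  1.22162e+03]
 [ 0.00000e+00  0.00000e+00  0.00000e+00  1.00000e+00]] [[458.99529343   0.         318.88490178]
 [  0.         458.99529343 234.1123503 ]
 [  0.           0.           1.        ]]
{'K': array([[371.64829954,   0.        , 317.2260984 ],
       [  0.        , 371.64829954, 235.19510704],
       [  0.        ,   0.        ,   1.        ]]), 'pose': array([[ 3.07018084e-01, -9.04925466e-01, -2.94702896e-01,
         1.16891270e+02],
       [ 9.51703124e-01,  2.92262327e-01,  9.40419900e-02,
         6.19328246e+02],
       [ 1.02956237e-03, -3.09342258e-01,  9.50950213e-01,
         3.74384500e+02],
       [ 0.00000000e+00,  0.00000000e+00,  0.00000000e+00,
         1.00000000e+00]])}
```

View pics/crop1.png

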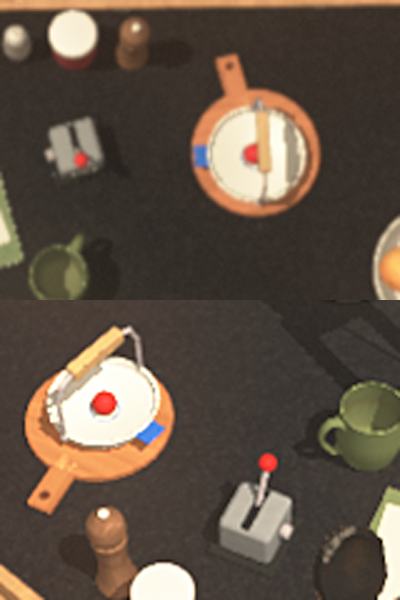

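```bash
cat >> h.py <<'E'
def rows(x,y,z,yaw):
    s=r.sense();R0=R.from_euler("xyz",s["tcp_rot"]);p=np.array(s["eef_pos"])
    d=R0.inv().apply(np.array([x,y,z])-p)/250; t=(R0.inv()*R.from_euler("xyz",[np.pi,0,yaw])).as_rotvec()/np.pi
    print("row",np.round(t,4).tolist(),np.round(d,4).tolist(),"rows>=",max(np.linalg.norm(d)*4,np.linalg.norm(t)*180/10.7))
E
python3 - <<'E'
from h import *
print("knob",tri([("top",302,249),("scene",331.5,230.5)]))
print("grip",tri([("top",375.5,246),("scene",263,187)]), tri([("top",270+262/2.5,185+140/2.5),("scene",225+97/2.5,165+52/2.5)]))
print("mug",at_z("top",292,295,92),"holder",at_z("top",220,220,150),"mill",at_z("top",323,200,150),at_z("scene",395,285,170))
rows(405,220,230,2.95)
E
```

```text
knob [464.36092318 230.51972847 112.8571879 ]
grip [472.97071219 -42.47542209 116.5994277 ] [483.57969793 -32.98186893 139.85686586]
mug [297.23106022 270.1929076   92.        ] holder [568.64647808 527.82606766 150.        ] mill [638.82665004 151.70395147 150.        ] [526.47217135 493.8816836  170.        ]
row [0.0, -0.0, -0.0383] [-1.272, -1.1654, 0.0052] rows>= 6.900616924959905
```

Call:
carry_out([
  [0,0,0,-0.64,-0.58,0,1],
  [0,0,0,-0.64,-0.58,0,1],
  [0,0,0,-0.64,-0.58,0,1],
  [0,0,0,-0.64,-0.58,0,1],
  [0,0,0,-0.64,-0.58,0,1],
])

```text
clock: 1.42
eef_pos: [300.4, 406.4, 231.6]
tcp_rot: [3.141, 0.0, 2.827]
contact_force: [0.5, 1.0, -0.3]
opening: -0.001
grasp_force: 0.0
```

Call:
carry_out([
  [0,0,0,-0.63,-0.58,0,1],
  [0,0,-0.038,-0.63,-0.58,0,1],
  [0,0,-0.038,-0.63,-0.58,0,1],
  [0,0,-0.038,-0.63,-0.58,0,1],
  [0,0,-0.038,-0.63,-0.58,0,1],
  [0,0,-0.038,-0.63,-0.58,0,1],
  [0,0,-0.038,-0.63,-0.58,0,1],
])

```text
clock: 2.3
eef_pos: [404.5, 222.7, 231.2]
tcp_rot: [3.141, -0.0, 2.951]
contact_force: [-0.3, -0.2, -0.6]
opening: -0.003
grasp_force: 0.0
```

Run:
```python
from h import *
im=r.grab_frame("wrist");save("w1",im)
import json;c=r.get_calibration("wrist");json.dump({k:np.array(v).tolist() for k,v in c.items()},open("w1.json","w"))
s=r.sense();print(s["eef_pos"],s["tcp_rot"],s["contact_force"])
for l in("counter","lever_knob","tally_lever"):
    for d in r.silhouettes("wrist",l)[:2]:
        v,u=d["position"]; print(l,d["score"],u,v,at_z("wrist",u,v,115),d["region"].sum())
```

```text
[404.5152908  222.51983107 231.23708497] [ 3.14151283e+00 -2.00658224e-04  2.95081793e+00] [ 0.50547259  0.65304599 -0.37896089]
counter 0.83 356.5 274.8 [447.27429123 245.26831025 115.        ] 6303
lever_knob 0.84 341.5 294.8 [462.04950758 230.93885626 115.        ] 253
tally_lever 0.48 340.7 291.1 [458.78747979 230.6846582  115.        ] 262
tally_lever 0.18 100.7 321.8 [455.04543571   7.88712462 115.        ] 11418
```

View pics/w1.png

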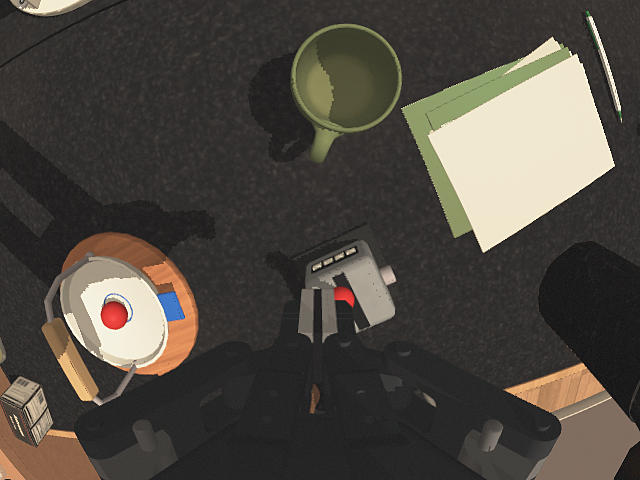

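Wrist view: grey counter with its window edge at (308,264)–(362,241), red knob at (342,296) and body corner at (396,310). The dish is at left: sweet (114,316), lip (172,306), grip (70,358).

Run:
```python
from h import *
import json;c=json.load(open("w1.json"))
f=lambda u,v,z:at_z("wrist",u,v,z,c)
a=f(309,267,63);b=f(364,243,63);e=f(394,300,63);s1=f(335,276,63);s2=f(366,328,63)
print(a,b,e,s1,s2); d=b-a; print(np.linalg.norm(d),np.linalg.norm(e-b),"yaw",np.arctan2(d[1],d[0])-np.pi/2,np.arctan2(*(e-b)[[1,0]]),np.arctan2(*(s2-s1)[[1,0]]))
```

```text
[455.20945037 205.68448088  63.        ] [441.91962393 258.36164209  63.        ] [504.96460053 278.66687807  63.        ] [468.58122378 227.33276728  63.        ] [530.58753832 247.78356118  63.        ]
54.32773509073154 66.23421836376178 yaw 0.247131105510062 0.3115844274319665 0.3185833558102372
```

Run:
```python
from h import *
rows(426,220,99,np.pi+.29)
```

```text
row [0.0, -0.0, -0.1532] [-0.0853, 0.0081, 0.5291] rows>= 2.577390242085774
```

Call:
carry_out([
  [0,0,-0.153,-0.06,0.01,0,1],
  [0,0,-0.153,-0.06,0.01,0,1],
  [0,0,-0.153,-0.06,0.01,0.2,1],
  [0,0,-0.153,-0.06,0.01,0.53,1],
  [0,0,-0.153,-0.06,0.01,0.53,1],
  [0,0,-0.153,-0.06,0.01,0.53,1],
])

```text
clock: 3.25
eef_pos: [419.0, 220.7, 97.4]
tcp_rot: [-3.141, -0.003, -2.853]
contact_force: [0.4, -0.4, 0.5]
opening: -0.002
grasp_force: 0.0
```

Run:
```python
from h import *
save("w2",r.grab_frame("wrist")); s=r.sense();print(s["eef_pos"],s["tcp_rot"],s["contact_force"]); rows(462.5+.958*50,231+.286*50,99,np.pi+.29)
```

```text
[419.96253012 221.1489535   98.6708312 ] [-3.14138690e+00 -1.10682317e-03 -2.85308021e+00] [0.23980518 0.15985458 0.80269229]
row [-0.0001, -0.0004, -0.0005] [-0.3743, -0.0103, -0.0017] rows>= 1.4977160089369712
```

View pics/w2.png

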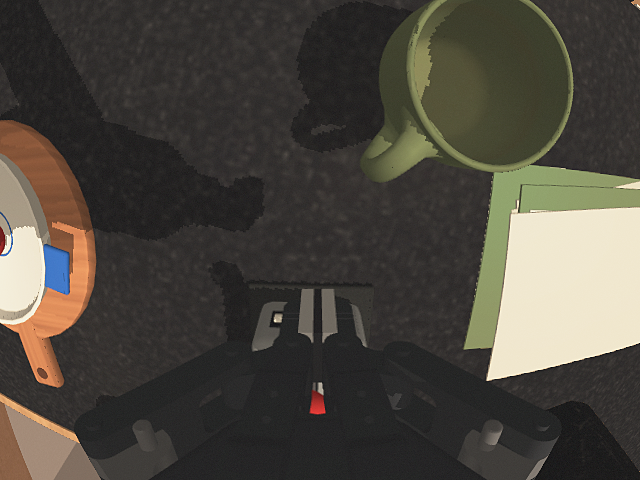

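Fingers are in line in front of the knob (red seen at (317,400)), and the counter foot is square to the tool.

Call:
carry_out([
  [0,0,0,-0.1,-0.01,0,1],
  [0,0,0,-0.17,-0.01,0,1],
  [0,0,0,-0.24,-0.01,0,1],
  [0,0,0,-0.3,-0.01,0,1],
  [0,0,0,-0.3,-0.01,0,1],
])

```text
clock: 3.92
eef_pos: [493.7, 240.2, 98.8]
tcp_rot: [3.142, 0.0, -2.854]
contact_force: [-2.3, -0.6, 1.7]
opening: -0.002
grasp_force: 1.0
```

Call:
carry_out([
  [0,0,0,-0.02,0,0,1],
  [0,0,0,-0.03,0,0,1],
  [0,0,0,-0.03,0,0,1],
])

```text
clock: 4.3
eef_pos: [499.4, 242.0, 98.4]
tcp_rot: [-3.142, -0.001, -2.853]
contact_force: [-3.3, -1.2, -2.4]
opening: 0.002
grasp_force: 1.4
```

Call:
carry_out([
  [0,0,0,-0.016,0,0,1],
  [0,0,0,-0.016,0,0,1],
])

```text
clock: 4.55
eef_pos: [503.8, 243.3, 98.7]
tcp_rot: [3.142, -0.0, -2.853]
contact_force: [-3.1, -0.1, -1.8]
opening: -0.001
grasp_force: 1.6
```

Call:
carry_out([
  [0,0,0,-0.016,0,0,1],
  [0,0,0,-0.016,0,0,1],
])

```text
clock: 4.8
eef_pos: [507.8, 244.4, 98.8]
tcp_rot: [3.142, 0.0, -2.853]
contact_force: [-3.1, -0.7, -1.7]
opening: -0.003
grasp_force: 1.7
```

Call:
carry_out([
  [0,0,0,-0.016,0,0,1],
  [0,0,0,-0.016,0,0,1],
])

```text
clock: 5.05
eef_pos: [509.3, 244.8, 98.3]
tcp_rot: [-3.141, -0.005, -2.854]
contact_force: [-11.0, -2.8, 3.0]
opening: 0.002
grasp_force: 5.7
```

Call:
carry_out([
  [0,0,0,-0.016,0,0,1],
  [0,0,0,-0.016,0,0,1],
])

```text
clock: 5.3
eef_pos: [510.3, 245.0, 97.9]
tcp_rot: [-3.141, -0.011, -2.854]
contact_force: [-21.9, -5.0, 9.2]
opening: 0.002
grasp_force: 11.0
```

Call:
carry_out([
  [0,0,0,0.2,0,0,1],
  [0,0,0,0.4,0,0,1],
  [0,0,0,0.42,0,0,1],
  [0,0,0,0.42,0,0,1],
  [0,0,0,0.42,0,-0.2,-1],
  [0,0,0,0.42,0,-0.6,-1],
  [0,0,0,0.42,0,-0.6,-1],
  [0,0,0,0.42,0,-0.6,-1],
])

```text
clock: 6.3
eef_pos: [418.4, 218.5, 252.7]
tcp_rot: [3.14, 0.009, -2.854]
contact_force: [0.0, -0.6, -0.7]
opening: 0.85
grasp_force: 0.0
```

Run:
```python
from h import *
import json;c=json.load(open("w1.json"))
f=lambda u,v,z:at_z("wrist",u,v,z,c)
print("sweet",f(114,316,39),"lip",f(172,306,40),"grip",f(72,360,134),f(50,325,134),f(92,398,134))
for cam in("top","wrist"):
    r.grab_frame(cam)
    d=r.silhouettes(cam,"lever_knob")
    for k in d[:2]: v,u=k["position"];print(cam,k["score"],u,v,at_z(cam,u,v,115))
rows(400,-40,250,np.pi+.25)
```

```text
sweet [486.80434887 -34.74801948  39.        ] lip [483.33684008  47.90067419  40.        ] grip [483.78122016 -34.34732924 134.        ] [443.53607692 -40.65994778 134.        ] [532.29567295 -36.45948622 134.        ]
wrist 0.65 313.2 281.1 [464.07837163 227.9684198  115.        ]
row [-0.0001, -0.0004, 0.0121] [0.3482, -0.9677, -0.0083] rows>= 4.113856941366364
```

Call:
carry_out([
  [0,0,0,0.35,-0.97,0,-1],
  [0,0,0,0.35,-0.97,0,-1],
  [0,0,0,0.35,-0.97,0,-1],
  [0,0,0,0.35,-0.97,0,-1],
  [0,0,0.06,0.35,-0.97,0,-1],
  [0,0,0.06,0.35,-0.97,0,-1],
  [0,0,0.06,0.35,-0.97,0,-1],
])

```text
clock: 7.38
eef_pos: [399.6, -40.0, 248.2]
tcp_rot: [3.141, -0.001, -3.038]
contact_force: [-0.3, 0.7, -0.1]
opening: 0.997
grasp_force: 0.0
```

Run:
```python
from h import *
import json;c=r.get_calibration("wrist");im=r.grab_frame("wrist");save("w3",im)
json.dump({k:np.array(v).tolist() for k,v in c.items()},open("w3.json","w"))
s=r.sense();print(s["eef_pos"],s["tcp_rot"],s["qpos"])
for l,z in(("dish_grip",134),("sweet_center",39),("dish_lip",40),("board_handle",14),("board",14)):
    for d in r.silhouettes("wrist",l)[:1]:
        v,u=d["position"]; print(l,d["score"],u,v,at_z("wrist",u,v,z,c),d["region"].sum())
```

```text
[399.63932756 -39.78421127 248.30422215] [ 3.14121063e+00 -9.42579000e-04 -3.03767246e+00] [-1.03112001e-01 -2.75189982e-02  2.05596249e+00  2.00675844e-04
  1.11415015e+00 -1.77791692e+00]
dish_grip 0.95 312.7 282.4 [442.56100757 -38.67605865 134.        ] 16054
sweet_center 0.74 308.1 272.0 [475.90076604 -41.10732947  39.        ] 247
dish_lip 0.61 312.5 279.4 [483.36052129 -35.78693133  40.        ] 15769
board_handle 0.59 291.0 214.5 [423.313281   -64.78134233  14.        ] 8127
board 0.82 289.5 213.5 [422.38851117 -66.44603649  14.        ] 8059
```

View pics/w3.png

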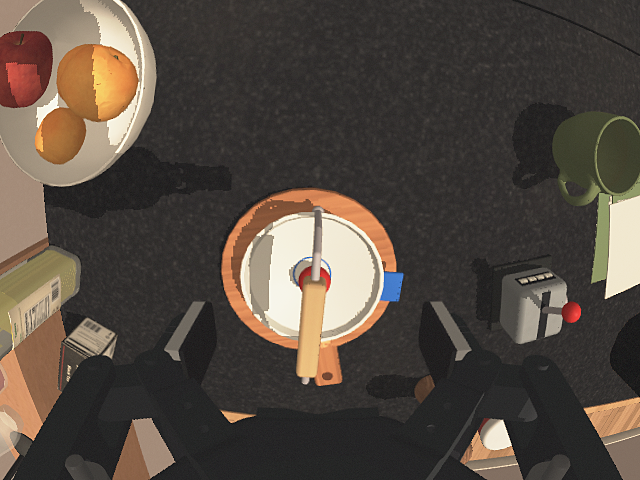

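Dish grip runs from (314,283) to (308,375). Sweet at (314,280), lip at (393,287), board handle hole at (328,376).

Run:
```python
from h import *
import json;c=json.load(open("w3.json"));f=lambda u,v,z:at_z("wrist",u,v,z,c)
a=f(315,283,144);b=f(308.5,375,144);d=b-a;print(a,b,np.linalg.norm(d),(a+b)/2,"yaw",np.arctan2(d[1],d[0]))
l=f(393,287,40);s=f(315,278,39);h=f(328,376,14);print("lip",l,"sweet",s,"hole",h)
L=f(222,267,14);Rr=f(397,267,14);T=f(312,189,14);print("board",L,Rr,T)
bc=np.array([T[0]+100,(L[1]+Rr[1])/2]);v=h[:2]-bc;print(bc,"byaw",np.arctan2(v[1],v[0]))
```

```text
[438.16818434 -37.31340855 144.        ] [525.25311869 -34.00797538 144.        ] 87.1476429896961 [481.71065151 -35.66069196 144.        ] yaw 0.03793821736254053
lip [484.15968792  50.28731349  40.        ] sweet [481.95171624 -33.32388938  39.        ] hole [631.48725885  -1.46125673  14.        ]
board [ 491.71038369 -137.73943895   14.        ] [471.22780678  57.64526165  14.        ] [393.96345619 -45.53491967  14.        ]
[493.96345619 -40.04708865] byaw 0.27354243408619705
```

Run:
```python
from h import *
rows(482,-35.5,190,np.pi+.04);rows(482,-35.5,114,np.pi+.04)
```

```text
row [0.0, -0.0, 0.0197] [-0.3291, -0.0157, 0.235] rows>= 1.6186884141933258
row [0.0, -0.0, 0.0197] [-0.3291, -0.0157, 0.539] rows>= 2.5268141466679714
```

Call:
carry_out([
  [0,0,0.02,-0.2,-0.01,0.1,-1],
  [0,0,0.02,-0.33,-0.016,0.18,-1],
  [0,0,0.02,-0.33,-0.016,0.23,-1],
  [0,0,0.02,-0.33,-0.016,0.23,-1],
  [0,0,0.02,-0.33,-0.016,0.34,-1],
  [0,0,0.02,-0.33,-0.016,0.44,-1],
  [0,0,0.02,-0.33,-0.016,0.54,-1],
  [0,0,0.02,-0.33,-0.016,0.54,-1],
])

```text
clock: 8.68
eef_pos: [480.5, -36.3, 113.4]
tcp_rot: [3.141, -0.003, -3.105]
contact_force: [-0.2, 0.0, 0.2]
opening: 0.997
grasp_force: 0.0
```

Run:
```python
from h import *
save("w4",r.grab_frame("wrist")); s=r.sense();print(s["eef_pos"],s["tcp_rot"],s["contact_force"],s["opening"])
```

```text
[481.45794519 -36.31639267 114.32891706] [ 3.14150044e+00 -7.65344957e-04 -3.10457334e+00] [0.44728218 0.40514516 0.69955518] 1.0016560092645728
```

View pics/w4.png

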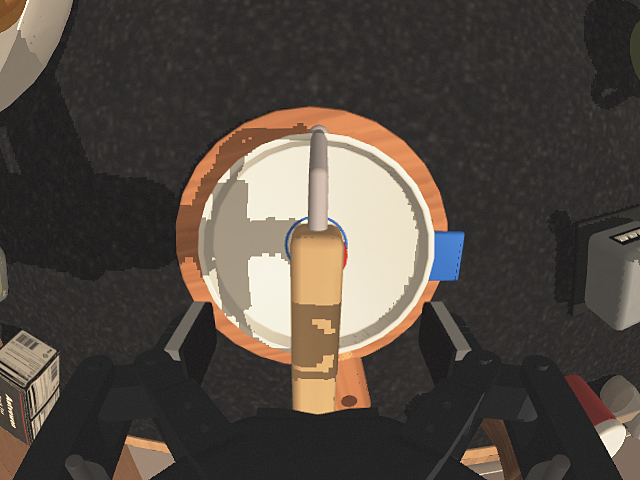

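The grip is centred (col 317) and square between the fingers.

Call:
carry_out([
  [0,0,0,0,0,0,0.2],
  [0,0,0,0,0,0,0.4],
  [0,0,0,0,0,0,0.5],
  [0,0,0,0,0,0,0.55],
  [0,0,0,0,0,0,0.6],
  [0,0,0,0,0,0,0.7],
  [0,0,0,0,0,0,1],
  [0,0,0,0,0,0,1],
], force=50)

```text
clock: 9.72
eef_pos: [482.6, -36.4, 114.0]
tcp_rot: [-3.141, 0.001, -3.105]
contact_force: [0.7, -2.6, 5.6]
opening: 0.201
grasp_force: 48.9
```

Call:
carry_out([
  [0,0,0,0,0,-0.004,1],
  [0,0,0,0,0,-0.012,1],
  [0,0,0,0,0,-0.024,1],
  [0,0,0,0,0,-0.04,1],
  [0,0,0,0,0,-0.056,1],
  [0,0,0,0,0,-0.072,1],
  [0,0,0,0,0,-0.08,1],
  [0,0,0,0,0,-0.08,1],
])

```text
clock: 10.72
eef_pos: [482.3, -36.3, 134.0]
tcp_rot: [-3.142, 0.0, -3.105]
contact_force: [-0.3, 0.3, -2.5]
opening: 0.206
grasp_force: 48.6
```

Run:
```python
from h import *
save("w5",r.grab_frame("wrist")); s=r.sense();print(s["eef_pos"],s["tcp_rot"],s["contact_force"],s["wrist_torque"],s["opening"])
```

```text
[482.18269956 -36.3575213  133.84710477] [-3.14154079e+00  1.69709526e-04 -3.10466817e+00] [ 0.02375543  0.42454305 -2.70368577] [0.02590066 0.01091148 0.00701468] 0.1989995599246981
```

View pics/w5.png

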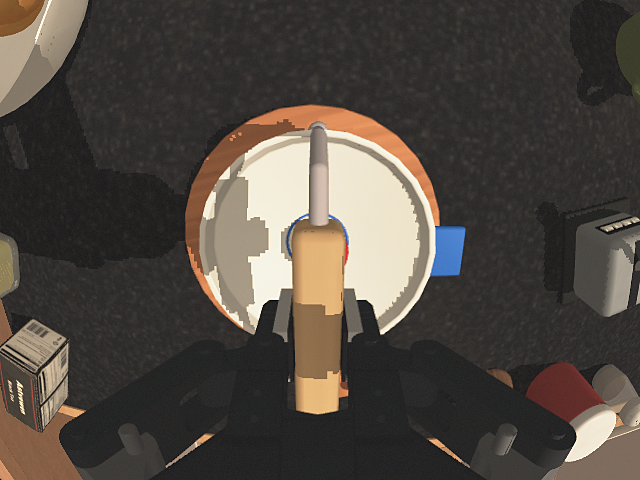

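Lifted clean (2.7 N weight) with the sweet still in the ring, (345,252).

Call:
carry_out([
  [0,0,0,0,0,-0.01,1],
  [0,0,0,0,0,-0.04,1],
  [0,0,0,0,0,-0.09,1],
  [0,0,0,0,0,-0.15,1],
  [0,0,0,0,0,-0.21,1],
  [0,0,0,0,0,-0.27,1],
  [0,0,0,0,0,-0.31,1],
  [0,0,0,0,0,-0.32,1],
])

```text
clock: 11.78
eef_pos: [482.5, -36.4, 214.6]
tcp_rot: [-3.141, 0.001, -3.105]
contact_force: [-0.3, -0.4, -2.4]
opening: 0.202
grasp_force: 48.8
```

Run:
```python
from h import *
s=r.sense();print(s["qpos"],s["tcp_rot"],s["contact_force"]);rows(487,-38,214,.25+np.pi/2+.03)
```

```text
[-7.83235373e-02  1.50312567e-01  1.94553321e+00 -2.37211523e-05
  1.04453775e+00 -1.68603435e+00] [-3.14143323e+00  1.19875257e-03 -3.10466617e+00] [-0.33474837 -0.42188256 -2.41002522]
row [0.0002, 0.0004, 0.4226] [-0.0177, -0.0072, 0.0024] rows>= 7.109620046902982
```

Call:
carry_out([
  [0,0,0.004,-0.002,-0.001,0,1],
  [0,0,0.012,-0.004,-0.002,0,1],
  [0,0,0.026,-0.007,-0.003,0,1],
  [0,0,0.044,-0.01,-0.004,0,1],
  [0,0,0.062,-0.013,-0.005,0,1],
  [0,0,0.08,-0.015,-0.006,0,1],
  [0,0,0.098,-0.017,-0.007,0,1],
  [0,0,0.116,-0.018,-0.007,0,1],
])

```text
clock: 12.78
eef_pos: [486.5, -37.9, 213.2]
tcp_rot: [-3.141, -0.001, 2.811]
contact_force: [-0.0, 0.6, -2.3]
opening: 0.204
grasp_force: 48.6
```

Call:
carry_out([
  [0,0,0.018,0,0,0,1],
  [0,0,0.036,0,0,0,1],
  [0,0,0.054,0,0,0,1],
  [0,0,0.072,0,0,0,1],
  [0,0,0.09,0,0,0,1],
  [0,0,0.108,0,0,0,1],
  [0,0,0.126,0,0,0,1],
  [0,0,0.144,0,0,0,1],
])

```text
clock: 13.78
eef_pos: [486.5, -37.9, 213.2]
tcp_rot: [-3.141, -0.001, 2.359]
contact_force: [0.7, -1.1, -2.3]
opening: 0.202
grasp_force: 48.6
```

Call:
carry_out([
  [0,0,0.018,0,0,0,1],
  [0,0,0.036,0,0,0,1],
  [0,0,0.054,0,0,0,1],
  [0,0,0.072,0,0,0,1],
  [0,0,0.09,0,0,0,1],
  [0,0,0.108,0,0,0,1],
  [0,0,0.126,0,0,0,1],
  [0,0,0.14,0,0,0,1],
])

```text
clock: 14.78
eef_pos: [486.5, -37.9, 213.2]
tcp_rot: [-3.141, -0.0, 1.919]
contact_force: [0.8, 0.0, -3.5]
opening: 0.204
grasp_force: 48.6
```

Call:
carry_out([
  [0,0,0.012,0,0,0,1],
  [0,0,0.022,0,0,0,1],
  [0,0,0.029,0,0,0,1],
  [0,0,0.032,0,0,0,1],
  [0,0,0.032,0,0,0,1],
  [0,0,0.032,0,0,0,1],
  [0,0,0.032,0,0,0,1],
  [0,0,0.032,0,0,0,1],
])

```text
clock: 15.78
eef_pos: [486.7, -37.9, 213.8]
tcp_rot: [-3.142, -0.0, 1.821]
contact_force: [0.4, -0.8, -3.3]
opening: 0.203
grasp_force: 48.6
```

Run:
```python
from h import *
c=r.get_calibration("wrist");a=r.grab_frame("wrist");b=r.grab_frame("top");t=r.grab_frame("scene")
x=[cv2.resize(q,(400,300),interpolation=cv2.INTER_CUBIC) for q in(b[185:305,270:430],t[150:270,225:385])]
cv2.imwrite("pics/w6.png",np.hstack([cv2.resize(a,(400,300)),x[1]])[...,::-1]);save("w6full",a)
for d in r.silhouettes("scene","lever_knob")[:3]: print(d["score"],d["position"])
s=r.sense();print(s["eef_pos"],s["tcp_rot"],s["contact_force"],s["grasp_force"])
```

```text
0.5 [229.9, 332.6]
0.49 [311.9, 495.2]
[486.75065593 -37.92856098 213.7930756 ] [3.14156015e+00 4.26815923e-06 1.82132082e+00] [-0.80996387 -0.68254529 -2.28649954] 48.642754554748535
```

View pics/w6.png

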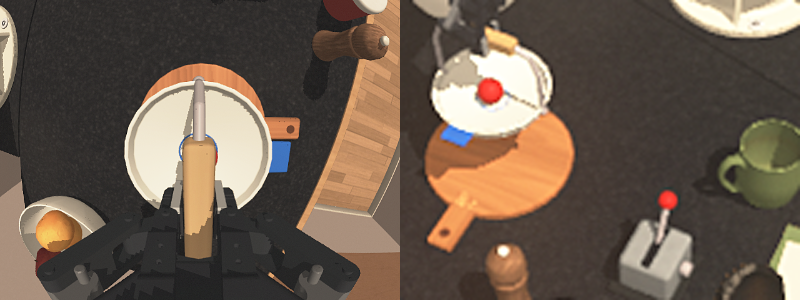

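The dish is held level above the board with its lip, (280,155) in the left half, parallel to the handle at (283,128). The sweet is in the ring and the lever is back at its rest pixel.

```bash
python3 -c "
from rig import r
print(r.sign_off())"
```

```text
the job is handed in; nothing more can be done
None
```

I pushed the grey counter's lever to its stop and it sprang back. The dish is held level about 10 cm above the middle of the board, turned so its lip points along the handle, with the sweet in the ring. I handed the job in, but no verdict came back.

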